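# Gauge a blow mould's depth and set the tube cutter's stop to it

## Task

Find out how deep the brass blow mould is: stand the depth gauge squarely across its mouth, slide the rod down gently until it bottoms, let go and read it. Then set the tube cutter's sliding stop to that same length, so that tubes are cut just as long as the mould is deep, and leave the gauge standing in the mould with its rod on the bottom so that I can check it. Don't knock the blown glass.

Things in the scene. Friction and masses are not known exactly. Their poses are not given: they have to be found in the camera images.
- mould_mouth (a point): Centre of the mouth of the fixed brass blow mould, level with its flat rim, 107 mm above the bench; z up. Upright brass cylinder 72 mm across on a dark iron base 116 x 96 mm; straight round bore 26 mm wide. The bore's flat floor is a plug, set somewhere 45 to 90 mm below the rim, nobody knows where. It is held by friction alone: a press of over 35 N shifts it and spoils the mould's setting.
- gauge_head (a point): Centre (half-way up) of the depth gauge's brass head, the place to grip it: an upright knurled cylinder 15 mm across and 36 mm tall on top of the gauge's steel rod; z up along the rod. The rod is 8 mm across with a black ring every 10 mm; this point is 144 mm above its tip. The gauge weighs about 0.24 kg and starts standing upright on the bench, rod drawn right up.
- gauge_base (a point): Centre of the underside of the gauge's steel beam, in line with the rod; z up, x along the beam. The beam is 90 mm long, 26 mm wide and 16 mm high, with a bush 12 mm high and 19 mm across on top, and the rod slides up and down through it. Hung by the head, the beam stays at the rod's lower end and cannot fall off. Set on the mould's rim, it bridges the mouth.
- gauge_rod (a joint): The depth gauge's reading, in m: how far the rod's tip stands out below the beam's underside (0 drawn right up and flush, up to 0.096). The steel shaft left showing between the bush and the head is 98 mm less this reading. The rod is stiff: it takes about 2.5 N to slide (plus the drag of speed, 8 N per m/s) and stays where it is left.
- cutter_zero (a point): Zero of the fixed tube cutter's scale: where its small steel wheel meets the tube, 41 mm above the bench; x points along the V-trough from the wheel to the stop, z up. Aluminium base 80 mm wide, from 70 mm behind the wheel to 200 mm ahead; over the wheel a blue arm 84 mm high with a black handle up to 112 mm; cream scale with a black tick every 10 mm (long every 50) from the wheel.
- stop_knob (a point): Centre (half-way up) of the red upright knob on the black sliding stop of the tube cutter (a saddle 36 mm along the trough and 96 mm across): a round knob 16 mm across and 40 mm tall whose foot is 59 mm above the bench. It stands 18 mm behind the stop's face, on the side away from the wheel.
- stop (a joint): The cutter's setting, in m: distance along the scale from the wheel to the stop's face, which is the length a tube is cut to (0 to 0.15; a red pointer line at the face shows it on the scale). It grows as the stop is slid along cutter_zero's x, takes about 2.5 N to slide and stays where it is left.
- bauble_a: Clear blown-glass ball 68 mm across with a neck, neck up on a loose cork ring; origin at the ball's centre, 45 mm above the bench. Not to be disturbed.
- bauble_b: Amber blown-glass ball 62 mm across with a neck, neck up on a loose cork ring; origin at the ball's centre, 42 mm above the bench. Not to be disturbed.
- bell_a: Clear blown-glass bell 54 mm across and 62 mm tall, standing; origin at the centre of its foot. Not to be disturbed.
- bell_b: Green blown-glass bell 54 mm across and 62 mm tall, standing; origin at the centre of its foot. Not to be disturbed.
There are look-alikes about, which are no part of the job. What is shaped like the part that bears gauge_head but green or pink is not meant.

How it is judged:
On the way:
1. the gauge's beam sits flat across the mould's mouth and the rod's tip is pressed on the bore's floor (horizontal distance between gauge_base and mould_mouth below 0.009 m and z of gauge_base in the frame of mould_mouth between -0.0025 and 0.0025 m and angle between gauge_base's own z axis and vertical below 0.06 rad and contact force between gauge_rod_c0 and mould_plug_c0 above 1.5 N), for 0.1 s.
At the end, for the whole second after the job is handed in: The gauge stands released and at rest on the mould: beam flat on the rim (within 2.5 mm and 0.06 rad), its centre within 9 mm of the mouth's centre, the rod's tip on the bore's floor (within 2 mm); and the cutter's stop is set to the gauge's reading within 3 mm and left at rest (horizontal distance between gauge_base and mould_mouth below 0.009 m and z of gauge_base in the frame of mould_mouth between -0.0025 and 0.0025 m and angle between gauge_base's own z axis and vertical below 0.06 rad and ((value of joint gauge_rod between 0.0439 and 0.0461 m and value of joint stop between 0.0409 and 0.0491 m) or (value of joint gauge_rod between 0.0459 and 0.0481 m and value of joint stop between 0.0429 and 0.0511 m) or (value of joint gauge_rod between 0.0479 and 0.0501 m and value of joint stop between 0.0449 and 0.0531 m) or (value of joint gauge_rod between 0.0499 and 0.0521 m and value of joint stop between 0.0469 and 0.0551 m) or (value of joint gauge_rod between 0.0519 and 0.0541 m and value of joint stop between 0.0489 and 0.0571 m) or (value of joint gauge_rod between 0.0539 and 0.0561 m and value of joint stop between 0.0509 and 0.0591 m) or (value of joint gauge_rod between 0.0559 and 0.0581 m and value of joint stop between 0.0529 and 0.0611 m) or (value of joint gauge_rod between 0.0579 and 0.0601 m and value of joint stop between 0.0549 and 0.0631 m) or (value of joint gauge_rod between 0.0599 and 0.0621 m and value of joint stop between 0.0569 and 0.0651 m) or (value of joint gauge_rod between 0.0619 and 0.0641 m and value of joint stop between 0.0589 and 0.0671 m) or (value of joint gauge_rod between 0.0639 and 0.0661 m and value of joint stop between 0.0609 and 0.0691 m) or (value of joint gauge_rod between 0.0659 and 0.0681 m and value of joint stop between 0.0629 and 0.0711 m) or (value of joint gauge_rod between 0.0679 and 0.0701 m and value of joint stop between 0.0649 and 0.0731 m) or (value of joint gauge_rod between 0.0699 and 0.0721 m and value of joint stop between 0.0669 and 0.0751 m) or (value of joint gauge_rod between 0.0719 and 0.0741 m and value of joint stop between 0.0689 and 0.0771 m) or (value of joint gauge_rod between 0.0739 and 0.0761 m and value of joint stop between 0.0709 and 0.0791 m) or (value of joint gauge_rod between 0.0759 and 0.0781 m and value of joint stop between 0.0729 and 0.0811 m) or (value of joint gauge_rod between 0.0779 and 0.0801 m and value of joint stop between 0.0749 and 0.0831 m) or (value of joint gauge_rod between 0.0799 and 0.0821 m and value of joint stop between 0.0769 and 0.0851 m) or (value of joint gauge_rod between 0.0819 and 0.0841 m and value of joint stop between 0.0789 and 0.0871 m) or (value of joint gauge_rod between 0.0839 and 0.0861 m and value of joint stop between 0.0809 and 0.0891 m) or (value of joint gauge_rod between 0.0859 and 0.0881 m and value of joint stop between 0.0829 and 0.0911 m) or (value of joint gauge_rod between 0.0879 and 0.0901 m and value of joint stop between 0.0849 and 0.0931 m) or (value of joint gauge_rod between 0.0899 and 0.0921 m and value of joint stop between 0.0869 and 0.0951 m)) and z of gauge_rod_c0 in the frame of mould_plug below 0.0655 m and linear speed of gauge below 0.01 m/s and velocity of joint stop between -0.005 and 0.005 m/s); the robot touches nothing.
It fails at once if a blown-glass ball or bell is moved more than 20 mm (distance of any of bauble_a, bauble_b, bell_a, bell_b from where it was at the start of the episode above 0.02 m).
It fails at once if the mould's plug is pushed more than 2 mm out of its setting (distance of mould_plug from where it was at the start of the episode above 0.002 m).
It also fails if it takes over 46 s, if anything falls off the work surface, if the arm or the gripper's body presses on something with over 40 N, if the wrist force passes 120 N, or if a joint passes its speed limit or range.

## Robot

A 6-joint arm with a two-finger parallel gripper is mounted at the origin on the work surface. World frame = base frame: x ahead of the robot, y to its left, z up, the work surface at z = 0. Lengths are in m, angles in rad, forces in N, time in s.
With the tool pointing down it reaches from about 0.25 to 0.725 m from the base axis. Payload 4 kg.
Tool frame: the origin (TCP) lies on the centre line of the jaws, within the pads' length; the fingertips stand 17 mm ahead of it and the grasp point (between the pads) lies 2 mm behind it; z points along the fingers, y is the line along which they close (so a half turn about z gives the same grasp; the last joint's range is limited). The gripper opens to 85 mm and grips with 20 to 120 N. Pads are 22 mm wide; open, the fingers measure 114 mm over their backs; the gripper's body (76 mm by 85 mm) begins 54 mm behind the grasp point. The pads swing forward as they close: fully open they stand 13 mm farther back than shut.
Start: joints at [-1.282, 0.241, 0.005, 1.335, 0, 1.571], TCP at [0.142, -0.479, 0.209] pointing down, gripper open.
Joint ranges: [-2.72, 2.72], [-1.05, 1.87], [-1.09, 1.28], [-1.99, 2.15], [-1.42, 1.44], [-3.14, 3.14]. Speed limits (rad/s): [2.79, 2.79, 3.14, 3.14, 3.14, 3.14].

## Interface

Orientations are given as a unit quaternion [x, y, z, w].
In Python, from workcell import bot, camera, get_calibration gives the robot as it stands.
- The arm moves only by the tool apply_moves, never from a script. Its argument "steps" is a list of rows, each a list of 3 entries, a list of its own where there are three numbers: the shift along the tool's x, y, z as a fraction of full scale, then the turn, a rotation vector about the tool's x, y, z as a fraction of full scale, then the opening, from 0 (shut) to 1 (fully open). A call has exactly 8 rows; each row shifts and turns the commanded pose from where the row before left it, along the tool's axes as they then stand; what a row does not reach is not made up. Full scale, the value 1, is 20 cm for a shift and pi rad for a turn. A row lasts 1/12 s, in which the tool goes at most 41.7 mm and 7.16 degrees, less where a joint would pass 70% of its speed; a pose out of reach is approached as far as the arm can. A call with a number of a shift or a turn outside -1 to 1 is refused whole. A call with a gripper value outside its range is refused whole. The fingers move at their own pace and stop on an object; the grip force is fixed at half the most. Time passes only in rows, so rows that do not move let the fingers close, or fill a call up. It gives the time, the measured TCP pose, the force, the opening and the grip force at its end, in the units of the state.
- bot.get_obs(): the state, without advancing time (a new reading comes with each control period).
- camera(name): name is "scene" or "top" or "wrist"; returns (picture, depth): 420x560x3 uint8, red, green, blue; 420x560 float32, m along the optical axis (not along the pixel's ray), 0 where there is no reading.
- get_calibration(name): a dict with "fov_y" (degrees; the focal length in pixels is half the picture's height over the tangent of half this angle, whatever the lens; pixels are square), "cx", "cy" (the principal point, pixels), "rvec" (rotation vector, rad) and "tvec" (3), from world to camera coordinates, as OpenCV has them. Camera axes: x right, y down, z forward; pixel columns grow to the right and rows downward; lengths in m; the calibration is good to about 2 mm. A picture is of the moment at which its call begins: read the wrist's pose just before it. get_calibration takes no time and is no camera call; for the wrist camera it gives the pose at the moment of the call.
- bot.job_done(): hands the job in; it is judged then, once.
The state is a dict: "clock": time; "joint_pos": joint angles; "joint_vel": joint speeds; "tau": joint torques, N m; "eef_pos": TCP position; "tool_rot": TCP orientation; "ft_force": force on the tool from outside, world axes, zero at the start; "ft_torque": the same for the moment, N m; "grip_width": finger opening in m; "grasp_force": force on a finger pad.
Only numpy, scipy, OpenCV 4.12 (cv2) and the standard library are available. Lean on these libraries where they do the work, as an engineer would, in place of code of your own. Each camera call takes 0.05 s, during which the arm holds its last target. There are 200 camera calls.

## Working session

There is one attempt and no reset: what is moved stays moved. The work goes in short steps, Python scripts to look and compute and a tool call to move; the robot and the scene stay as the last step left them, time stands still between calls to the robot, and variables do not carry over. Pictures are saved under pics/ and viewed, at most 10 in all, crops included, and the job is handed in when it is done.

Besides the shell and the picture viewer there is one more tool, called in YAML: its name, and indented under it one key for each argument. apply_moves: Moves the arm, as the interface text tells. Its arguments: {"type":"object","properties":{"steps":{"type":"array"}},"required":["steps"]}

```bash
ls; mkdir -p pics; cat > h.py <<'E'
import numpy as np, cv2
from workcell import bot, camera, get_calibration
def cal(n):
    c=get_calibration(n); f=210/np.tan(np.radians(c["fov_y"])/2)
    R=cv2.Rodrigues(np.array(c["rvec"],float))[0]; return f,c["cx"],c["cy"],R,np.array(c["tvec"],float).ravel(),c
def ray(n,u,v,C=None):
    f,cx,cy,R,t,_=C or cal(n); d=R.T@np.array([(u-cx)/f,(v-cy)/f,1]); return -R.T@t,d
def onz(n,u,v,z,C=None):
    o,d=ray(n,u,v,C); return o+d*(z-o[2])/d[2]
def cloud(n,D,C=None):
    f,cx,cy,R,t,_=C or cal(n); v,u=np.mgrid[0:420,0:560]
    P=np.stack([(u-cx)/f*D,(v-cy)/f*D,D],-1); return (P-t)@R
def proj(n,p,C=None):
    f,cx,cy,R,t,_=C or cal(n); q=R@np.asarray(p)+t; return np.array([f*q[0]/q[2]+cx,f*q[1]/q[2]+cy])
E
python3 - <<'E'
from h import *
o=bot.get_obs();print(o)
for n in("scene","top","wrist"):
    c=cal(n);print(n,c[0],c[5],-c[3].T@c[4])
    a,d=camera(n);cv2.imwrite(f"pics/{n}0.png",a[:,:,::-1]);np.savez(f"{n}0.npz",a=a,d=d)
E
```

```text
pics
{'clock': 0.0, 'joint_pos': array([-1.28201520e+00,  2.41387242e-01,  3.75610231e-03,  1.33519197e+00,
        2.96822814e-05,  1.57079489e+00]), 'joint_vel': array([-0.00067114,  0.00115936, -0.0001762 ,  0.00083622,  0.00202392,
        0.00031014]), 'tau': array([ 1.32474768e-03, -3.72315717e+01,  2.52410120e+01,  1.68173126e-02,
        1.34370011e-04, -2.48730935e-06]), 'eef_pos': array([ 0.14221397, -0.47866262,  0.20853801]), 'tool_rot': array([ 9.89593171e-01,  1.43889986e-01, -1.31128761e-04, -1.00498094e-03]), 'ft_force': array([0.83562563, 0.59288155, 0.38377021]), 'ft_torque': array([ 0.04151906, -0.01085379, -0.00889255]), 'grasp_force': 0.0, 'grip_width': 0.08532578983676839}
scene 394.2975437126387 {'fov_y': 56.07887952963365, 'cx': 276.98852199196835, 'cy': 217.62661835425644, 'rvec': array([ 1.31775839,  2.35423877, -0.83382644]), 'tvec': array([ 0.39085002, -0.23692837,  1.26954314])} [1.03497353 0.18780671 0.84510177]
top 461.20083087624084 {'fov_y': 48.96268899489219, 'cx': 280.84684000495054, 'cy': 210.5064053122693, 'rvec': array([ 2.13768307, -2.13842557,  0.10500342]), 'tvec': array([-0.11175258,  0.53625382,  1.0951802 ])} [ 0.38864898 -0.14912946  1.15160273]
wrist 331.0666125555205 {'fov_y': 64.77501022847783, 'cx': 285.1118811875128, 'cy': 210.52443801775044, 'rvec': array([-2.30480738,  1.71825401,  0.27628896]), 'tvec': array([-0.49899093, -0.04003138,  0.37964919])} [ 0.21964944 -0.45563672  0.3726624 ]
```

View pics/top0.png

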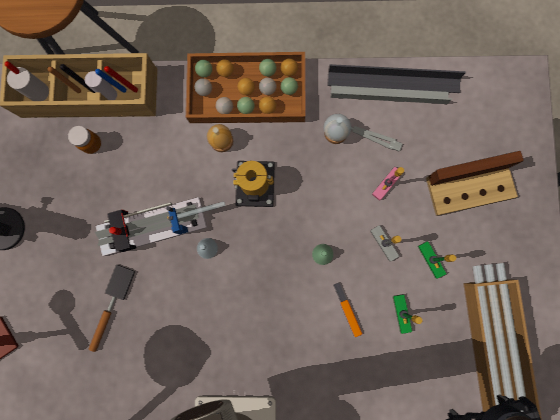

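View pics/scene0.png

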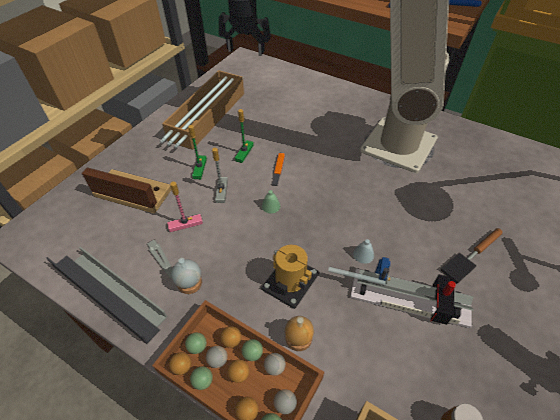

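The top view shows the steel gauge at about (385,242) with its brass head at (397,239). The mould mouth is at (252,176), and the cutter has its wheel near (178,220) and its red knob near (115,230). The green bell at (322,254) and the clear bell at (207,247) are nearby. In the scene view the gauge is at about (219,175), the mould at (291,262) and the knob at (450,287).

```bash
cat > m.py <<'E'
from h import *
I={n:np.load(f"{n}0.npz") for n in("top","scene")}
C={n:cal(n) for n in I}
def two(a,b):
    (o1,d1),(o2,d2)=ray("top",*a,C["top"]),ray("scene",*b,C["scene"])
    A=np.stack([d1,-d2],1);s=np.linalg.lstsq(A,o2-o1,rcond=None)[0]
    p,q=o1+s[0]*d1,o2+s[1]*d2;return (p+q)/2,np.linalg.norm(p-q)
def mask(n,lo,hi,box):
    h=cv2.cvtColor(I[n]["a"],cv2.COLOR_RGB2HSV);m=cv2.inRange(h,lo,hi);k=np.zeros_like(m);u0,u1,v0,v1=box;k[v0:v1,u0:u1]=m[v0:v1,u0:u1];return k
for nm,lo,hi,bt,bs in[("head",(12,120,80),(32,255,255),(385,410,230,250),(205,228,140,170)),
  ("knobA",(0,150,80),(8,255,255),(100,130,215,245),(430,470,270,310)),("mould",(12,120,60),(32,255,255),(225,285,150,200),(265,320,235,300)),
  ("bauble_b",(8,120,60),(32,255,255),(200,240,120,158),(280,320,310,350)),("blue",(105,120,40),(125,255,255),(160,195,200,240),(370,400,250,285))]:
    for n,b in(("top",bt),("scene",bs)):
        m=mask(n,lo,hi,b);ys,xs=np.nonzero(m);
        if len(xs)==0:print(nm,n,"none");continue
        P=cloud(n,I[n]["d"],C[n])[m>0];P=P[P[:,2]>0.0]
        z=np.percentile(P[:,2],95);T=P[P[:,2]>z-.012]
        print(nm,n,len(xs),"px",xs.mean().round(1),ys.mean().round(1),(xs.min(),xs.max(),ys.min(),ys.max()),"mean",P.mean(0).round(4),"ztop",z.round(4),"topmean",T.mean(0).round(4))
if __name__=="__main__":
    t=I["top"]["a"];s=I["scene"]["a"]
    z=lambda a,u,v,w,h,k:cv2.resize(a[v:v+h,u:u+w],None,fx=k,fy=k,interpolation=cv2.INTER_CUBIC)
    a=np.vstack([z(t,90,150,200,110,4)[:, :800]]);
    b=np.hstack([z(t,360,210,60,60,2.5),z(s,200,130,70,80,2)[:150]]) if 0 else None
    cv2.imwrite("pics/cut.png",a[:,:,::-1])
E
python3 m.py
```

```text
head top 58 px 395.9 239.1 (np.int64(391), np.int64(400), np.int64(236), np.int64(242)) mean [ 0.4577 -0.3626  0.1563] ztop 0.1632 topmean [ 0.4581 -0.3637  0.16  ]
head scene 63 px 215.3 153.7 (np.int64(212), np.int64(218), np.int64(148), np.int64(160)) mean [ 0.4624 -0.3622  0.1466] ztop 0.1631 topmean [ 0.4641 -0.3613  0.1587]
knobA top 63 px 116.1 227.8 (np.int64(109), np.int64(127), np.int64(215), np.int64(236)) mean [0.4898 0.2742 0.083 ] ztop 0.1 topmean [0.4837 0.2777 0.0972]
knobA scene 78 px 447.2 289.7 (np.int64(437), np.int64(455), np.int64(281), np.int64(306)) mean [0.4967 0.2786 0.0815] ztop 0.1007 topmean [0.4904 0.281  0.0978]
mould top 946 px 252.2 177.9 (np.int64(233), np.int64(273), np.int64(161), np.int64(195)) mean [ 0.6053 -0.0469  0.0942] ztop 0.1087 topmean [ 0.608  -0.045   0.1091]
mould scene 1285 px 291.3 266.7 (np.int64(273), np.int64(311), np.int64(245), np.int64(291)) mean [ 0.6255 -0.0349  0.0891] ztop 0.1087 topmean [ 0.6206 -0.0401  0.1118]
bauble_b top 531 px 219.8 137.2 (np.int64(200), np.int64(239), np.int64(120), np.int64(151)) mean [0.7138 0.0367 0.0619] ztop 0.0718 topmean [0.7125 0.0377 0.0885]
bauble_b scene 711 px 298.4 334.4 (np.int64(280), np.int64(313), np.int64(316), np.int64(349)) mean [0.7412 0.0509 0.0574] ztop 0.0711 topmean [0.7364 0.048  0.0744]
blue top 199 px 176.4 223.4 (np.int64(169), np.int64(187), np.int64(208), np.int64(233)) mean [0.5002 0.1326 0.0789] ztop 0.0863 topmean [0.5053 0.1349 0.0901]
blue scene 143 px 382.7 266.3 (np.int64(375), np.int64(389), np.int64(257), np.int64(280)) mean [0.5102 0.1377 0.0778] ztop 0.0868 topmean [0.5121 0.1388 0.0838]
```

View pics/cut.png

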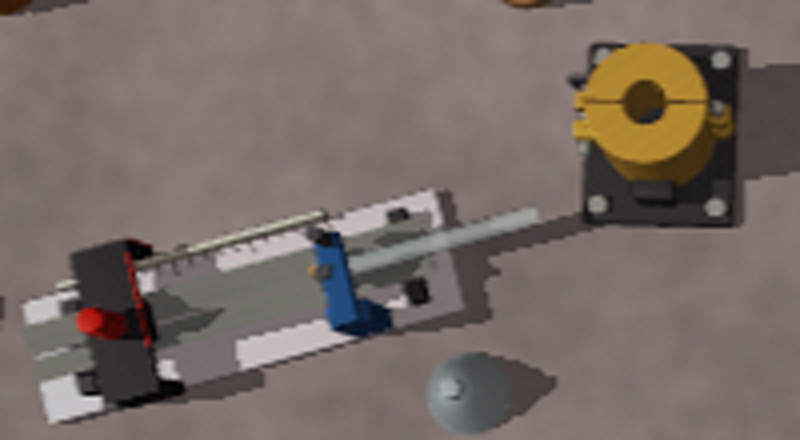

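The crop shows the mould mouth at about (645,100), which is top-view pixel (251,175). The stop's pointer line is at x≈135 and the cutter axis runs up to the right towards the blue arm. A tube lies in the trough and sticks out towards the mould. Measured heights agree with the text: head top 0.163, knob top 0.100, rim 0.108.

apply_moves:
  steps:
    - [[0.12,-0.01,-0.06],[0,0,0],1]
    - [[0.2,-0.01,-0.06],[0,0,0],1]
    - [[0.2,-0.01,-0.06],[0,0,0],1]
    - [[0.2,-0.01,-0.06],[0,0,0],1]
    - [[0.2,-0.015,-0.05],[0,0,0],1]
    - [[0.2,-0.015,-0.05],[0,0,0],1]
    - [[0.2,-0.015,-0.05],[0,0,0],1]
    - [[0.2,-0.015,-0.05],[0,0,0],1]

```text
clock: 0.82
eef_pos: [0.4292, -0.3725, 0.2975]
tool_rot: [0.99, 0.144, -0.0, -0.0]
ft_force: [0.1, -1.0, 0.6]
grip_width: 0.0854
grasp_force: 0.0
```

apply_moves:
  steps:
    - [[0,0,0],[0,0,-0.039],0.6]
    - [[0,0,0],[0,0,-0.039],0.6]
    - [[0,0,0],[0,0,-0.039],0.6]
    - [[0,0,0],[0,0,-0.039],0.6]
    - [[0,0,0],[0,0,-0.039],0.6]
    - [[0,0,0],[0,0,-0.039],0.6]
    - [[0,0,0],[0,0,-0.039],0.6]
    - [[0,0,0],[0,0,-0.039],0.6]

```text
clock: 1.48
eef_pos: [0.4276, -0.3735, 0.2967]
tool_rot: [0.804, 0.595, -0.0, -0.001]
ft_force: [0.9, 1.1, -0.6]
grip_width: 0.0513
grasp_force: 0.0
```

apply_moves:
  steps:
    - [[0,0,0],[0,0,-0.039],0.6]
    - [[0,0,0],[0,0,-0.039],0.6]
    - [[0,0,0],[0,0,-0.039],0.6]
    - [[0,0,0],[0,0,-0.039],0.6]
    - [[0,0,0],[0,0,-0.039],0.6]
    - [[0,0,0],[0,0,-0.039],0.6]
    - [[0,0,0],[0,0,-0.039],0.6]
    - [[0,0,0],[0,0,0],0.6]

```text
clock: 2.15
eef_pos: [0.4276, -0.3735, 0.2968]
tool_rot: [0.485, 0.874, 0.0, -0.001]
ft_force: [0.5, -0.2, -0.0]
grip_width: 0.0512
grasp_force: 0.0
```

```bash
cat >> h.py <<'E'
from scipy.spatial.transform import Rotation as Ro
def plan(target,yaw_y=None):
    o=bot.get_obs();R=Ro.from_quat(o["tool_rot"]).as_matrix();y=R[:,1]
    d=R.T@(np.asarray(target)-o["eef_pos"]);yy=np.arctan2(y[1],y[0])
    print("t",o["clock"].__round__(2),"eef",o["eef_pos"].round(4),"yawy",yy.round(4),"tilt",R[:,2].round(4),"w",round(o["grip_width"],4),"delta tool mm",(d*1000).round(1),"units",(d/.2).round(4))
    if yaw_y is not None:
        e=(yaw_y-yy+np.pi)%(2*np.pi)-np.pi;print("turn units",(-e/np.pi).round(4))
E
python3 - <<'E'
from h import *
plan([.458,-.364,.25],.564)
C=cal("wrist");a,d=camera("wrist");cv2.imwrite("pics/w1.png",a[:,:,::-1]);np.savez("w1.npz",a=a,d=d)
P=cloud("wrist",d,C);h=cv2.cvtColor(a,cv2.COLOR_RGB2HSV)
print(proj("wrist",[.458,-.364,.162],C),-C[3].T@C[4])
m=(cv2.inRange(h,(12,120,80),(32,255,255))>0)&(np.hypot(P[...,0]-.458,P[...,1]+.364)<.03)
T=P[m&(P[...,2]>.158)];print(m.sum(),T.mean(0) if len(T) else 0,T.min(0),T.max(0))
b=(np.abs(P[...,2]-.016)<.003)&(np.hypot(P[...,0]-.458,P[...,1]+.364)<.06)
q=P[b][:,:2].astype(np.float32);print(b.sum(),cv2.minAreaRect(q))
E
```

```text
t 2.15 eef [ 0.4276 -0.3735  0.2968] yawy 0.5578 tilt [-8.e-04  7.e-04 -1.e+00] w 0.0512 delta tool mm [-8.  30.9 46.8] units [-0.0402  0.1543  0.2338]
turn units -0.002
[317.19213163 200.4202848 ] [ 0.38565231 -0.30505862  0.46093919]
264 [ 0.46140979 -0.36263081  0.16140017] [ 0.455069   -0.3696496   0.15823718] [ 0.46828034 -0.35555201  0.16311898]
1002 ((0.46262866258621216, -0.36284586787223816), (0.08921092003583908, 0.026170741766691208), 30.87375831604004)
```

View pics/w1.png

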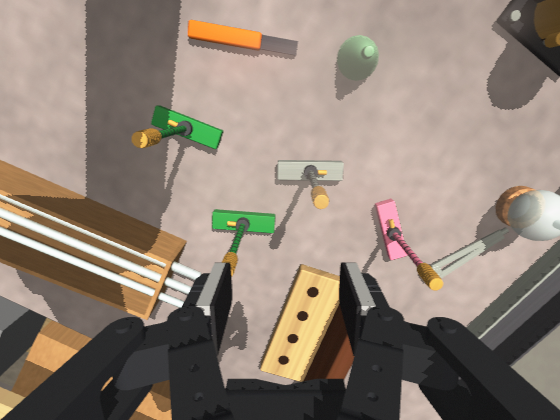

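The wrist view shows the steel gauge at the centre, with its beam at (310,170) and its head at (320,197), and the fingers clear of everything around it. The head is at (0.4617,-0.3626) with its top at 0.162, and the 89x26 mm beam is yawed 30.9°. Both match the text.

apply_moves:
  steps:
    - [[-0.025,0.09,0.1],[0,0,0.006],0.6]
    - [[-0.02,0.085,0.1],[0,0,0],0.6]
    - [[0,0,0.15],[0,0,0],0.6]
    - [[0,0,0.15],[0,0,0],0.6]
    - [[0,0,0.15],[0,0,0],0.6]
    - [[0,0,0.1],[0,0,0],0.6]
    - [[0,0,0.024],[0,0,0],0.6]
    - [[0,0,0],[0,0,0],0.6]

```text
clock: 2.87
eef_pos: [0.4611, -0.3622, 0.1405]
tool_rot: [0.495, 0.869, 0.0, -0.002]
ft_force: [0.8, 0.0, 0.4]
grip_width: 0.0515
grasp_force: 0.0
```

```bash
python3 - <<'E'
from h import *
plan([.462,-.3627,.142],.539)
C=cal("wrist");a,d=camera("wrist")
P=cloud("wrist",d,C);h=cv2.cvtColor(a,cv2.COLOR_RGB2HSV)
m=(cv2.inRange(h,(12,120,80),(32,255,255))>0)&(np.hypot(P[...,0]-.462,P[...,1]+.3627)<.03)
T=P[m&(P[...,2]>.159)];print(m.sum(),T.mean(0),T.min(0),T.max(0))
# mould from top
I=np.load("top0.npz");Ct=cal("top");P=cloud("top",I["d"],Ct)
b=(np.abs(P[...,2]-.107)<.006)&(np.hypot(P[...,0]-.61,P[...,1]+.045)<.05)
c=P[b];print(b.sum(),np.median(c[:,2]));print(cv2.minEnclosingCircle(c[:,:2].astype(np.float32)))
print(onz("top",251.2,175,.107,Ct))
k=(P[...,2]>.09)&(P[...,2]<.103)&(np.hypot(P[...,0]-.486,P[...,1]-.279)<.03);print("knob",P[k].mean(0),k.sum())
E
```

```text
t 2.87 eef [ 0.4611 -0.3622  0.1405] yawy 0.5351 tilt [-0.0036  0.0029 -1.    ] w 0.0515 delta tool mm [-0.9  0.5 -1.5] units [-0.0044  0.0025 -0.0075]
turn units -0.0012
1411 [ 0.46127093 -0.36227474  0.16141582] [ 0.45434364 -0.37004854  0.15903719] [ 0.46849837 -0.35505021  0.16326193]
640 0.1060847783053952
((0.6099117398262024, -0.045212455093860626), 0.03701436147093773)
[ 0.60955659 -0.04558718  0.107     ]
knob [0.48350448 0.27764299 0.09690796] 45
```

apply_moves:
  steps:
    - [[0,0,0],[0,0,0],0]
    - [[0,0,0],[0,0,0],0]
    - [[0,0,0],[0,0,0],0]
    - [[0,0,0],[0,0,0],0]
    - [[0,0,0],[0,0,0],0]
    - [[0,0,0],[0,0,0],0]
    - [[0,0,-0.02],[0,0,0],0]
    - [[0,0,-0.08],[0,0,0],0]

```text
clock: 3.58
eef_pos: [0.4608, -0.362, 0.1602]
tool_rot: [0.494, 0.869, 0.0, -0.003]
ft_force: [0.1, 0.2, -1.1]
grip_width: -0.0
grasp_force: 0.0
```

```bash
python3 - <<'E'
from h import *
plan([.6097,-.0454,.30])
print(bot.get_obs()["ft_force"],bot.get_obs()["grasp_force"])
C=cal("scene");a,d=camera("scene");cv2.imwrite("pics/s1.png",cv2.resize(a[80:240,150:350],None,fx=3,fy=3)[:,:,::-1])
C=cal("wrist");a,d=camera("wrist");P=cloud("wrist",d,C);o=bot.get_obs()["eef_pos"]
b=(np.abs(P[...,2]-.035)<.012)&(np.hypot(P[...,0]-o[0],P[...,1]-o[1])<.06)
q=P[b];print(b.sum(),np.histogram(q[:,2],8),cv2.minAreaRect(q[:,:2].astype(np.float32)))
A=np.c_[q[:,:2],np.ones(len(q))];print(np.linalg.lstsq(A,q[:,2],rcond=None)[0])
E
```

```text
t 3.58 eef [ 0.4608 -0.362   0.1602] yawy 0.5369 tilt [-0.0044  0.0035 -1.    ] w -0.0 delta tool mm [ 196.6  289.6 -139.3] units [ 0.9828  1.448  -0.6967]
[ 0.13982821  0.1668444  -1.08319754] 0.0
320 (array([ 84, 182,  16,   5,   8,   8,   7,  10]), array([0.02300995, 0.02598443, 0.0289589 , 0.03193338, 0.03490786,
       0.03788233, 0.04085681, 0.04383128, 0.04680576])) ((0.46692681312561035, -0.3595508337020874), (0.030307529494166374, 0.01651959866285324), 26.028759002685547)
[-0.21490609 -0.05402885  0.10857999]
```

View pics/s1.png

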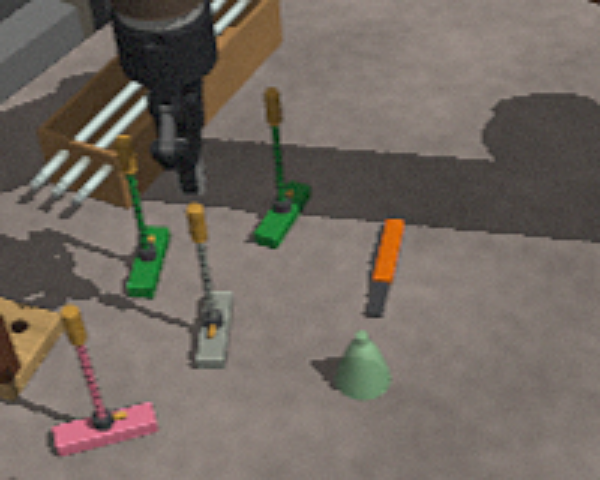

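The crop shows the gauge still standing under the gripper, with the fingers closed on nothing. I'll check where the fingertips really are.

```bash
python3 - <<'E'
from h import *
o=bot.get_obs();print(o["eef_pos"],o["joint_pos"].round(3))
print("tip px scene",proj("scene",o["eef_pos"]-[0,0,.017]),"head top px",proj("scene",[.4613,-.3623,.162]))
a,d=camera("wrist");C=cal("wrist");P=cloud("wrist",d,C)
print("wrist: tip",proj("wrist",o["eef_pos"]-[0,0,.017],C),"headtop",proj("wrist",[.4613,-.3623,.162],C))
h=cv2.cvtColor(a,cv2.COLOR_RGB2HSV)
m=(cv2.inRange(h,(12,120,80),(32,255,255))>0)&(np.hypot(P[...,0]-.462,P[...,1]+.3627)<.04)
ys,xs=np.nonzero(m);print(m.sum(),xs.mean() if len(xs) else 0,ys.mean() if len(xs) else 0,P[m].mean(0),P[m].min(0),P[m].max(0))
cv2.imwrite("pics/w2.png",a[:,:,::-1])
E
```

```text
[ 0.46357587 -0.3641443   0.16498795] [-0.666  0.435  0.167  1.298  0.     0.368]
tip px scene [214.34251679 153.25644678] head top px [214.73154569 148.91768387]
wrist: tip [284.18861784 244.86299572] headtop [282.3127796  250.85278399]
1015 283.14285714285717 238.47487684729063 [ 0.46053138 -0.35950764  0.14657866] [ 0.45354552 -0.37506628  0.01778958] [ 0.47908509 -0.34982834  0.23701582]
```

View pics/w2.png

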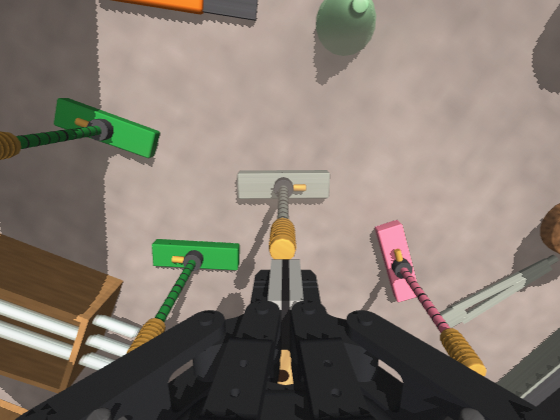

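The wrist view shows the closed fingertips ending at about (285,262), just below the head's top at (283,248). I'll use depth to see where they really are.

```bash
python3 - <<'E'
from h import *
o=bot.get_obs()
a,d=camera("wrist");C=cal("wrist");P=cloud("wrist",d,C);R=Ro.from_quat(bot.get_obs()["tool_rot"]).as_matrix()
p=bot.get_obs()["eef_pos"];print(p)
for v in range(225,320,5):print(v,a[v,280],P[v,280].round(4),"tool",(R.T@(P[v,280]-p)*1000).round(1), "|",a[v,284],(R.T@(P[v,284]-p)*1000).round(1))
E
```

```text
[ 0.46268293 -0.3634921   0.16292448]
225 [145 108  53] [ 0.4559 -0.3568  0.1391] tool [ 9.2 -2.4 23.8] | [161 119  59] [ 9.1  0.  24.2]
230 [153 113  52] [ 0.456  -0.3567  0.1473] tool [ 9.2 -2.3 15.6] | [160 118  55] [ 9.4  0.1 15.2]
235 [139 102  46] [ 0.4562 -0.3568  0.1545] tool [ 9.  -2.2  8.4] | [147 108  49] [9.2 0.1 8. ]
240 [208 154  73] [ 0.4567 -0.3575  0.1598] tool [ 8.3 -2.1  3.2] | [219 165  76] [8.2 0.1 3.4]
245 [244 198  94] [ 0.458  -0.3598  0.1604] tool [ 5.6 -2.1  2.5] | [242 194  91] [5.4 0.1 3. ]
250 [239 188  89] [ 0.4596 -0.3624  0.1602] tool [ 2.5 -2.1  2.7] | [240 190  88] [3.  0.1 1.7]
255 [238 186  86] [ 0.461  -0.3647  0.161 ] tool [-0.2 -2.1  1.9] | [236 184  86] [-0.1  0.1  1.8]
260 [154 151 145] [ 0.4558 -0.3552  0.1885] tool [ 10.6  -1.7 -25.6] | [37 34 34] [ 11.    0.2 -26.3]
265 [150 148 143] [ 0.4556 -0.3547  0.1944] tool [ 11.2  -1.6 -31.5] | [36 33 33] [ 11.1   0.2 -31.4]
270 [151 149 143] [ 0.4556 -0.3545  0.1994] tool [ 11.3  -1.5 -36.5] | [33 31 32] [ 10.9   0.2 -35.6]
275 [151 149 143] [ 0.456  -0.3551  0.2023] tool [ 10.6  -1.5 -39.4] | [37 35 35] [ 11.5   0.2 -41. ]
280 [152 150 143] [ 0.456  -0.355   0.2066] tool [ 10.7  -1.4 -43.7] | [36 33 34] [ 11.5   0.3 -45.2]
285 [150 149 143] [ 0.4559 -0.3548  0.2109] tool [ 10.9  -1.3 -48. ] | [35 34 35] [ 10.8   0.3 -47.9]
290 [141 139 133] [ 0.4557 -0.3544  0.2153] tool [ 11.3  -1.3 -52.4] | [37 34 35] [ 11.5   0.3 -52.7]
295 [141 139 133] [ 0.4556 -0.354   0.2193] tool [ 11.7  -1.2 -56.4] | [35 32 33] [ 11.8   0.3 -56.6]
300 [156 153 147] [ 0.4561 -0.3547  0.2213] tool [ 10.8  -1.2 -58.4] | [41 40 40] [ 11.4   0.3 -59.3]
305 [199 194 187] [ 0.4568 -0.3559  0.2224] tool [  9.4  -1.2 -59.5] | [57 55 55] [  9.1   0.3 -59.1]
310 [49 49 49] [ 0.4583 -0.3585  0.2212] tool [  6.5  -1.2 -58.3] | [29 26 28] [  7.3   0.3 -59.4]
315 [34 35 37] [ 0.4579 -0.3578  0.2253] tool [  7.2  -1.1 -62.4] | [29 28 28] [  4.3   0.3 -58.4]
```

The fingertips are about 41 mm higher than the reported TCP implies: tip z ≈ eef z + 0.024, and the scene view agrees. So I'll trust the cameras and put the grasp point at eef z + 0.043. The gauge hasn't been disturbed. I'll open, then come down another 62 mm.

apply_moves:
  steps:
    - [[0.008,-0.003,0],[0,0,0],0.55]
    - [[0,0,0],[0,0,0],0.55]
    - [[0,0,0],[0,0,0],0.55]
    - [[0,0,0],[0,0,0],0.55]
    - [[0,0,0],[0,0,0],0.55]
    - [[0,0,0],[0,0,0],0.55]
    - [[0,0,0],[0,0,0],0.55]
    - [[0,0,0],[0,0,0],0.55]

```text
clock: 4.45
eef_pos: [0.461, -0.3621, 0.1624]
tool_rot: [0.494, 0.869, 0.0, -0.0]
ft_force: [0.7, -0.2, 0.9]
grip_width: 0.0469
grasp_force: 0.0
```

apply_moves:
  steps:
    - [[0,0,0.06],[0,0,0],0.55]
    - [[0,0,0.06],[0,0,0],0.55]
    - [[0,0,0.06],[0,0,0],0.55]
    - [[0,0,0.06],[0,0,0],0.55]
    - [[0,0,0.06],[0,0,0],0.55]
    - [[0,0,0],[0,0,0],0.55]
    - [[0,0,0],[0,0,0],0.55]
    - [[0,0,0],[0,0,0],0.55]

```text
clock: 5.12
eef_pos: [0.4613, -0.3624, 0.1032]
tool_rot: [0.494, 0.869, -0.0, 0.0]
ft_force: [0.5, -0.5, 0.2]
grip_width: 0.0469
grasp_force: 0.0
```

```bash
python3 - <<'E'
from h import *
plan([.4613,-.3623,.101],.539)
C=cal("wrist");a,d=camera("wrist");p=bot.get_obs()["eef_pos"];R=Ro.from_quat(bot.get_obs()["tool_rot"]).as_matrix()
P=cloud("wrist",d,C);T=(P-p)@R*1000
h=cv2.cvtColor(a,cv2.COLOR_RGB2HSV)
m=(cv2.inRange(h,(12,120,80),(32,255,255))>0)&(np.hypot(P[...,0]-.462,P[...,1]+.3627)<.03)
t=T[m&(P[...,2]>.157)&(P[...,2]<.166)];print(t.min(0),t.max(0),t.mean(0))
for v in range(200,300,10):print(v,[(T[v,u].round(0).tolist()) for u in(200,225,250,283,320,345)])
E
```

```text
t 5.12 eef [ 0.4613 -0.3624  0.1032] yawy 0.537 tilt [ 7.e-04 -6.e-04 -1.e+00] w 0.0469 delta tool mm [0.1 0.  2.2] units [0.0005 0.     0.0108]
turn units -0.0006
[ -8.25971999  -7.66816615 -59.57707384] [  7.76546369   7.17262462 -53.56933516] [ 1.00163488e+00 -5.22251082e-02 -5.75177586e+01]
200 [[2.0, -71.0, 103.0], [2.0, -50.0, 103.0], [7.0, -27.0, 88.0], [8.0, -1.0, 81.0], [6.0, 28.0, 88.0], [2.0, 51.0, 103.0]]
210 [[-7.0, -72.0, 103.0], [-7.0, -51.0, 104.0], [-2.0, -28.0, 88.0], [3.0, -1.0, 73.0], [-2.0, 29.0, 88.0], [-7.0, 52.0, 104.0]]
220 [[-16.0, -72.0, 103.0], [-17.0, -51.0, 105.0], [-11.0, -28.0, 89.0], [3.0, -1.0, 51.0], [-10.0, 29.0, 87.0], [-16.0, 52.0, 104.0]]
230 [[-25.0, -73.0, 104.0], [-25.0, -51.0, 103.0], [-25.0, -30.0, 104.0], [3.0, -1.0, 31.0], [-25.0, 31.0, 104.0], [-25.0, 53.0, 104.0]]
240 [[-35.0, -74.0, 104.0], [-35.0, -52.0, 104.0], [-35.0, -30.0, 104.0], [3.0, -1.0, 16.0], [-35.0, 31.0, 105.0], [-35.0, 53.0, 105.0]]
250 [[-44.0, -75.0, 104.0], [-45.0, -53.0, 104.0], [-44.0, -30.0, 103.0], [4.0, -1.0, 1.0], [-44.0, 31.0, 103.0], [-45.0, 54.0, 105.0]]
260 [[-55.0, -76.0, 105.0], [-54.0, -53.0, 104.0], [-54.0, -31.0, 104.0], [3.0, -0.0, -11.0], [-55.0, 32.0, 105.0], [-54.0, 54.0, 104.0]]
270 [[-65.0, -77.0, 105.0], [11.0, -26.0, -34.0], [-65.0, -31.0, 105.0], [8.0, -0.0, -29.0], [-64.0, 32.0, 104.0], [12.0, 26.0, -36.0]]
280 [[8.0, -36.0, -38.0], [11.0, -24.0, -44.0], [-75.0, -32.0, 105.0], [8.0, -0.0, -38.0], [-75.0, 33.0, 104.0], [11.0, 25.0, -44.0]]
290 [[7.0, -34.0, -45.0], [12.0, -23.0, -52.0], [-85.0, -32.0, 104.0], [7.0, -0.0, -45.0], [-84.0, 33.0, 103.0], [10.0, 24.0, -50.0]]
```

apply_moves:
  steps:
    - [[0,0,0.005],[0,0,0],0]
    - [[0,0,0],[0,0,0],0]
    - [[0,0,0],[0,0,0],0]
    - [[0,0,0],[0,0,0],0]
    - [[0,0,0],[0,0,0],0]
    - [[0,0,0],[0,0,0],0]
    - [[0,0,0],[0,0,0],0]
    - [[0,0,0],[0,0,0],0]

```text
clock: 5.83
eef_pos: [0.4611, -0.3625, 0.102]
tool_rot: [0.494, 0.869, -0.0, 0.0]
ft_force: [-1.4, -0.6, 3.8]
grip_width: 0.0133
grasp_force: 58.4
```

```bash
python3 - <<'E'
from h import *
plan([.6097,-.0454,.26])
o=bot.get_obs();print(o["ft_force"],o["ft_torque"],o["grasp_force"])
E
```

```text
t 5.83 eef [ 0.4611 -0.3625  0.102 ] yawy 0.5368 tilt [ 5.e-04 -9.e-04 -1.e+00] w 0.0133 delta tool mm [ 196.3  289.9 -158.2] units [ 0.9816  1.4494 -0.7909]
[-1.39479288 -0.62027156  3.75736702] [-0.14738742  0.37898389 -0.0162086 ] 58.363643288612366
```

apply_moves:
  steps:
    - [[0,0,-0.03],[0,0,0],0]
    - [[0,0,-0.08],[0,0,0],0]
    - [[0,0,-0.12],[0,0,0],0]
    - [[0,0,-0.15],[0,0,0],0]
    - [[0,0,-0.15],[0,0,0],0]
    - [[0.01,0.015,-0.12],[0,0,0],0]
    - [[0.03,0.045,-0.08],[0,0,0],0]
    - [[0.06,0.09,-0.03],[0,0,0],0]

```text
clock: 6.5
eef_pos: [0.4769, -0.3313, 0.2564]
tool_rot: [0.496, 0.869, -0.0, 0.002]
ft_force: [0.8, -0.2, -2.9]
grip_width: 0.0137
grasp_force: 58.6
```

apply_moves:
  steps:
    - [[0.1,0.15,0],[0,0,0],0]
    - [[0.1,0.15,0],[0,0,0],0]
    - [[0.1,0.15,0],[0,0,0],0]
    - [[0.1,0.15,0],[0,0,0],0]
    - [[0.1,0.15,0],[0,0,0],0]
    - [[0.1,0.15,0],[0,0,0],0]
    - [[0.1,0.14,0],[0,0,0],0]
    - [[0.08,0.12,0],[0,0,0],0]

```text
clock: 7.17
eef_pos: [0.5962, -0.0738, 0.2526]
tool_rot: [0.493, 0.87, 0.0, -0.001]
ft_force: [0.1, -0.0, -2.7]
grip_width: 0.0134
grasp_force: 58.6
```

apply_moves:
  steps:
    - [[0.06,0.08,0],[0,0,0],0]
    - [[0.03,0.04,0],[0,0,0],0]
    - [[0,0,0],[0,0,0],0]
    - [[0,0,0],[0,0,0],0]
    - [[0,0,0],[0,0,0],0]
    - [[0,0,0],[0,0,0],0]
    - [[0,0,0],[0,0,0],0]
    - [[0,0,0],[0,0,0],0]

```text
clock: 7.83
eef_pos: [0.6072, -0.0503, 0.2537]
tool_rot: [0.495, 0.869, 0.0, 0.0]
ft_force: [0.6, -0.4, -2.6]
grip_width: 0.0137
grasp_force: 58.6
```

```bash
python3 - <<'E'
from h import *
plan([.6097,-.0454,.209],.537)
o=bot.get_obs();print(o["ft_force"],o["ft_torque"],o["grasp_force"])
C=cal("wrist");a,d=camera("wrist");p=bot.get_obs()["eef_pos"]
P=cloud("wrist",d,C);print(p)
h=cv2.cvtColor(a,cv2.COLOR_RGB2HSV)
m=(cv2.inRange(h,(12,100,60),(32,255,255))>0)&(np.abs(P[...,2]-.107)<.006)&(np.hypot(P[...,0]-.61,P[...,1]+.045)<.06)
q=P[m];print("rim",m.sum(),np.median(q[:,2]),cv2.minEnclosingCircle(q[:,:2].astype(np.float32)))
bz=p[2]-.102+.016
b=(np.abs(P[...,2]-bz)<.005)&(np.hypot(P[...,0]-p[0],P[...,1]-p[1])<.06)
q=P[b];print("beam top",b.sum(),bz,np.median(q[:,2]),cv2.minAreaRect(q[:,:2].astype(np.float32)))
print("plane",np.linalg.lstsq(np.c_[q[:,:2]-p[:2],np.ones(len(q))],q[:,2],rcond=None)[0])
cv2.imwrite("pics/w3.png",a[:,:,::-1])
E
```

```text
t 7.83 eef [ 0.6072 -0.0503  0.2537] yawy 0.5351 tilt [ 2.e-04 -1.e-04 -1.e+00] w 0.0137 delta tool mm [ 3.   4.6 44.7] units [0.0148 0.0232 0.2237]
turn units -0.0006
[ 0.6092009  -0.35115499 -2.56900153] [ 7.07823366e-03 -9.25627432e-04 -4.25285163e-05] 58.59630525112152
[ 0.60726345 -0.0500822   0.25372175]
rim 2097 0.10654339100320206 ((0.6136951446533203, -0.04192069172859192), 0.03571575880050659)
beam top 2939 0.16772174533823803 0.16726606985419085 ((0.6082552671432495, -0.05023682862520218), (0.09001977741718292, 0.025958288460969925), 30.819753646850586)
plane [ 0.0133465  -0.02182273  0.16722875]
```

View pics/w3.png

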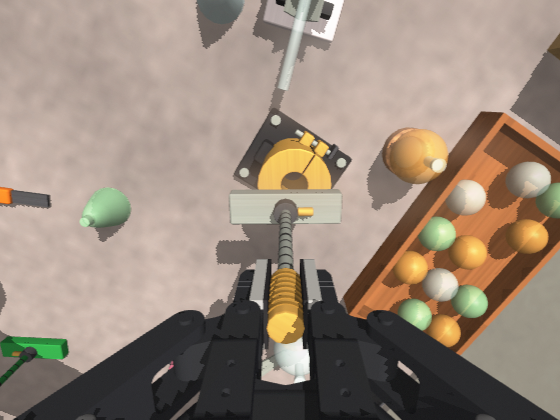

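The wrist view shows the gauge gripped upright with its beam at (285,207), over the mould whose bore's edge is at about (295,181). The glass is well clear. The beam partly covers the rim, so I'll fix the mouth centre with a circle fit.

```bash
cat > rim.py <<'E'
from h import *
from scipy.optimize import least_squares
def fit(n,a,d,C):
    P=cloud(n,d,C);h=cv2.cvtColor(a,cv2.COLOR_RGB2HSV)
    m=((cv2.inRange(h,(12,100,60),(32,255,255))>0)&(np.abs(P[...,2]-.107)<.005)&(np.hypot(P[...,0]-.61,P[...,1]+.045)<.045)).astype(np.uint8)
    ys,xs=np.nonzero(m);Z=np.array([onz(n,x,y,.107,C)[:2] for x,y in zip(xs,ys)])
    # outermost point per angular sector about the approximate centre
    c=np.array([.61,-.045]);
    for _ in range(3):
        an=np.arctan2(*(Z-c).T[::-1]);r=np.hypot(*(Z-c).T);k=((an+np.pi)/(2*np.pi)*36).astype(int)%36
        E=np.array([Z[k==i][r[k==i].argmax()] for i in range(36) if (k==i).any() and r[k==i].max()>.031])
        s=least_squares(lambda q:np.hypot(*(E-q).T)-.0358,c,loss="soft_l1",f_scale=.001);c=s.x
    bo=np.array([Z[k==i][r[k==i].argmin()] for i in range(36) if (k==i).any() and r[k==i].min()<.016])
    if len(bo)>5:
        b=least_squares(lambda q:np.hypot(*(bo-q).T)-.0133,c,loss="soft_l1",f_scale=.001).x
    else:b=None
    print(n,len(E),"outer",c.round(4),"rms",np.sqrt(np.mean(s.fun**2)).round(4),"bore",b,len(bo))
if __name__=="__main__":
    for n in("top","scene"):
        I=np.load(f"{n}0.npz");fit(n,I["a"],I["d"],cal(n))
    C=cal("wrist");fit("wrist",*camera("wrist"),C)
E
python3 rim.py
```

```text
top 36 outer [ 0.6088 -0.0443] rms 0.0009 bore [ 0.60860414 -0.04434679] 36
scene 36 outer [ 0.6159 -0.0427] rms 0.0009 bore [ 0.61595269 -0.04291916] 35
wrist 20 outer [ 0.6135 -0.0421] rms 0.0004 bore [ 0.61338086 -0.04210847] 22
```

apply_moves:
  steps:
    - [[0.01,0.022,0],[0,0,0],0]
    - [[0.01,0.021,0.03],[0,0,0],0]
    - [[0,0,0.05],[0,0,0],0]
    - [[0,0,0.05],[0,0,0],0]
    - [[0,0,0.03],[0,0,0],0]
    - [[0,0,0],[0,0,0],0]
    - [[0,0,0],[0,0,0],0]
    - [[0,0,0],[0,0,0],0]

```text
clock: 8.6
eef_pos: [0.613, -0.0413, 0.2218]
tool_rot: [0.494, 0.869, 0.0, 0.0]
ft_force: [0.4, 0.5, -0.9]
grip_width: 0.0134
grasp_force: 58.6
```

```bash
python3 - <<'E'
from rim import *
plan([.613,-.0422,.209],.537)
print(bot.get_obs()["ft_force"])
C=cal("wrist");a,d=camera("wrist");fit("wrist",a,d,C);p=bot.get_obs()["eef_pos"];P=cloud("wrist",d,C)
bz=p[2]-.102+.016
b=(np.abs(P[...,2]-bz)<.004)&(np.hypot(P[...,0]-p[0],P[...,1]-p[1])<.06)&(cv2.cvtColor(a,cv2.COLOR_RGB2HSV)[...,1]<80)
q=P[b];print("beam top",bz,np.median(q[:,2]),cv2.minAreaRect(q[:,:2].astype(np.float32)))
a,d=camera("scene");C=cal("scene");fit("scene",a,d,C)
P=cloud("scene",d,C)
b=(np.abs(P[...,2]-bz)<.004)&(np.hypot(P[...,0]-p[0],P[...,1]-p[1])<.06)&(cv2.cvtColor(a,cv2.COLOR_RGB2HSV)[...,1]<90)
q=P[b];print("scene beam top",b.sum(),np.median(q[:,2]),cv2.minAreaRect(q[:,:2].astype(np.float32)))
E
```

```text
t 8.6 eef [ 0.613  -0.0413  0.2218] yawy 0.537 tilt [ 4.e-04 -1.e-04 -1.e+00] w 0.0134 delta tool mm [-0.8 -0.5 12.8] units [-0.004  -0.0024  0.0638]
turn units -0.0
[ 0.43190692  0.48303084 -0.93958961]
wrist 25 outer [ 0.6132 -0.0416] rms 0.0004 bore [ 0.61339885 -0.04186191] 12
beam top 0.1360499988667992 0.13533632209723778 ((0.6139307618141174, -0.04126681014895439), (0.09002016484737396, 0.02604326605796814), 30.967750549316406)
scene 31 outer [ 0.6157 -0.0426] rms 0.0008 bore None 3
scene beam top 288 0.13603270132615458 ((0.6154705286026001, -0.04289376363158226), (0.09102864563465118, 0.025522205978631973), 32.08950424194336)
```

Both views put the beam within about 1 mm of the mouth's centre. The top camera also sees into the bore, so I'll take a rough plug depth from the first picture.

```bash
python3 - <<'E'
from h import *
I=np.load("top0.npz");C=cal("top");P=cloud("top",I["d"],C)
c=np.array([.6088,-.0443])
for v in range(165,188):
    r=[]
    for u in range(242,262):
        q=onz("top",u,v,.107,C)[:2]
        if np.hypot(*(q-c))<.0135:r.append(f"{u}:{P[v,u,2]*1000:.0f}")
    if r:print(v,*r)
E
```

```text
170 249:104 250:100 251:104 252:102
171 247:106 248:100 249:95 250:92 251:91 252:95 253:91 254:99
172 246:104 247:96 248:94 249:87 250:81 251:80 252:77 253:83 254:87 255:103
173 246:99 247:92 248:85 249:80 250:75 251:74 252:67 253:70 254:72 255:86
174 246:91 247:84 248:77 249:64 250:66 251:60 252:53 253:58 254:63 255:64 256:86
175 245:108 246:88 247:77 248:63 249:59 250:51 251:50 252:49 253:44 254:50 255:49 256:62
176 245:106 246:84 247:72 248:60 249:51 250:48 251:37 252:40 253:33 254:33 255:34 256:37
177 246:84 247:67 248:50 249:39 250:34 251:29 252:33 253:25 254:24 255:24 256:104
178 246:87 247:58 248:52 249:35 250:27 251:30 252:29 253:24 254:31 255:29
179 247:63 248:43 249:30 250:28 251:26 252:27 253:27 254:25 255:106
180 248:39 249:29 250:32 251:28 252:28 253:27
181 250:108 251:106
```

The floor shows at z ≈ 0.027, so the depth is about 80 mm. I'll set the beam on the rim and slide the rod to about 68 mm, then go on slowly.

apply_moves:
  steps:
    - [[-0.002,0,0.02],[0,0,0],0]
    - [[0,0,0.02],[0,0,0],0]
    - [[0,0,0.015],[0,0,0],0]
    - [[0,0,0.015],[0,0,0],0]
    - [[0,0,0.02],[0,0,0],0]
    - [[0,0,0.02],[0,0,0],0]
    - [[0,0,0.02],[0,0,0],0]
    - [[0,0,0.02],[0,0,0],0]

```text
clock: 9.37
eef_pos: [0.613, -0.0417, 0.1914]
tool_rot: [0.494, 0.869, -0.0, 0.0]
ft_force: [-1.9, 0.3, 2.6]
grip_width: 0.0135
grasp_force: 59.1
```

```bash
python3 - <<'E'
from rim import *
plan([.613,-.0422,.139],.537)
print(bot.get_obs()["ft_force"])
C=cal("wrist");a,d=camera("wrist");fit("wrist",a,d,C);p=bot.get_obs()["eef_pos"];P=cloud("wrist",d,C)
b=(np.abs(P[...,2]-.123)<.006)&(np.hypot(P[...,0]-p[0],P[...,1]-p[1])<.06)&(cv2.cvtColor(a,cv2.COLOR_RGB2HSV)[...,1]<80)
q=P[b];print("beam top",np.median(q[:,2]),cv2.minAreaRect(q[:,:2].astype(np.float32)))
print("plane",np.linalg.lstsq(np.c_[q[:,:2]-p[:2],np.ones(len(q))],q[:,2],rcond=None)[0])
E
```

```text
t 9.37 eef [ 0.613  -0.0417  0.1914] yawy 0.5369 tilt [ 2.e-04 -2.e-04 -1.e+00] w 0.0135 delta tool mm [-0.4 -0.2 52.4] units [-0.0022 -0.0011  0.2622]
turn units -0.0
[-1.86236428  0.25550872  2.56341124]
wrist 26 outer [ 0.6132 -0.0416] rms 0.0004 bore [ 0.61307832 -0.04162735] 10
beam top 0.12256053917889474 ((0.6137454509735107, -0.04155207797884941), (0.0899638831615448, 0.026062998920679092), 30.511871337890625)
plane [ 0.01488242 -0.02808799  0.12248616]
```

apply_moves:
  steps:
    - [[0,0,0.025],[0,0,0],0]
    - [[0,0,0.03],[0,0,0],0]
    - [[0,0,0.03],[0,0,0],0]
    - [[0,0,0.03],[0,0,0],0]
    - [[0,0,0.03],[0,0,0],0]
    - [[0,0,0.03],[0,0,0],0]
    - [[0,0,0.03],[0,0,0],0]
    - [[0,0,0.02],[0,0,0],0]

```text
clock: 10.08
eef_pos: [0.6129, -0.0416, 0.1454]
tool_rot: [0.494, 0.869, -0.0, -0.0]
ft_force: [-1.9, -0.9, 2.8]
grip_width: 0.0137
grasp_force: 59.1
```

apply_moves:
  steps:
    - [[0,0,0.01],[0,0,0],0]
    - [[0,0,0.005],[0,0,0],0]
    - [[0,0,0.005],[0,0,0],0]
    - [[0,0,0.005],[0,0,0],0]
    - [[0,0,0.005],[0,0,0],0]
    - [[0,0,0.005],[0,0,0],0]
    - [[0,0,0.005],[0,0,0],0]
    - [[0,0,0],[0,0,0],0]

```text
clock: 10.75
eef_pos: [0.6129, -0.0416, 0.1382]
tool_rot: [0.494, 0.869, -0.0, -0.0]
ft_force: [-1.6, -0.2, 0.4]
grip_width: 0.0134
grasp_force: 59.0
```

apply_moves:
  steps:
    - [[0,0,0.004],[0,0,0],0]
    - [[0,0,0.004],[0,0,0],0]
    - [[0,0,0.004],[0,0,0],0]
    - [[0,0,0.004],[0,0,0],0]
    - [[0,0,0.004],[0,0,0],0]
    - [[0,0,0],[0,0,0],0]
    - [[0,0,0],[0,0,0],0]
    - [[0,0,0],[0,0,0],0]

```text
clock: 11.42
eef_pos: [0.6131, -0.0416, 0.1343]
tool_rot: [0.494, 0.869, 0.0, -0.0]
ft_force: [-0.4, 0.1, 1.7]
grip_width: 0.0137
grasp_force: 59.1
```

apply_moves:
  steps:
    - [[0,0,0.002],[0,0,0],0]
    - [[0,0,0.002],[0,0,0],0]
    - [[0,0,0.002],[0,0,0],0]
    - [[0,0,0.002],[0,0,0],0]
    - [[0,0,0.002],[0,0,0],0]
    - [[0,0,0.002],[0,0,0],0]
    - [[0,0,0.002],[0,0,0],0]
    - [[0,0,0.002],[0,0,0],0]

```text
clock: 12.08
eef_pos: [0.6131, -0.0416, 0.1313]
tool_rot: [0.494, 0.869, 0.0, 0.0]
ft_force: [-1.5, -0.4, 2.5]
grip_width: 0.0135
grasp_force: 59.1
```

apply_moves:
  steps:
    - [[0,0,0.002],[0,0,0],0]
    - [[0,0,0.002],[0,0,0],0]
    - [[0,0,0.002],[0,0,0],0]
    - [[0,0,0.002],[0,0,0],0]
    - [[0,0,0.002],[0,0,0],0]
    - [[0,0,0.002],[0,0,0],0]
    - [[0,0,0.002],[0,0,0],0]
    - [[0,0,0.002],[0,0,0],0]

```text
clock: 12.75
eef_pos: [0.6136, -0.0418, 0.1301]
tool_rot: [0.494, 0.869, 0.0, 0.001]
ft_force: [-3.8, -0.4, 11.4]
grip_width: 0.0139
grasp_force: 60.1
```

The rod has bottomed at 11.4 N. I'll hold a moment and then let go.

apply_moves:
  steps:
    - [[0,0,0],[0,0,0],0]
    - [[0,0,0],[0,0,0],0]
    - [[0,0,0],[0,0,0],0]
    - [[0,0,0],[0,0,0],0.4]
    - [[0,0,0],[0,0,0],0.4]
    - [[0,0,0],[0,0,0],0.4]
    - [[0,0,0],[0,0,0],0.4]
    - [[0,0,0],[0,0,0],0.4]

```text
clock: 13.42
eef_pos: [0.6129, -0.0416, 0.1275]
tool_rot: [0.494, 0.869, -0.0, -0.0]
ft_force: [0.2, -0.4, -0.5]
grip_width: 0.0343
grasp_force: 0.0
```

apply_moves:
  steps:
    - [[0,0,0],[0,0,0],0.5]
    - [[0,0,0],[0,0,0],0.5]
    - [[0,0,-0.03],[0,0,0],0.5]
    - [[0,0,-0.1],[0,0,0],0.5]
    - [[0,0,-0.15],[0,0,0],0.5]
    - [[0,0,-0.15],[0,0,0],0.5]
    - [[0,0,-0.1],[0,0,0],0.5]
    - [[0,0,0],[0,0,0],0.5]

```text
clock: 14.08
eef_pos: [0.6158, -0.0418, 0.2406]
tool_rot: [0.494, 0.869, 0.002, 0.005]
ft_force: [-0.7, -0.2, 0.1]
grip_width: 0.0431
grasp_force: 0.0
```

```bash
python3 - <<'E'
from rim import *
plan([.613,-.0422,.209],.537)
print(bot.get_obs()["ft_force"])
for n in("wrist","scene"):
    C=cal(n);a,d=camera(n);fit(n,a,d,C);P=cloud(n,d,C);h=cv2.cvtColor(a,cv2.COLOR_RGB2HSV)
    c=np.array([.613,-.042]);r=np.hypot(*(P[...,:2]-c).transpose(2,0,1))
    b=(np.abs(P[...,2]-.123)<.004)&(r<.06)&(h[...,1]<80);q=P[b]
    print("beam top",np.median(q[:,2]),cv2.minAreaRect(q[:,:2].astype(np.float32)))
    print("plane",np.linalg.lstsq(np.c_[q[:,:2]-c,np.ones(len(q))],q[:,2],rcond=None)[0])
    m=(cv2.inRange(h,(12,100,80),(32,255,255))>0)&(r<.016)&(P[...,2]>.13);t=P[m];zt=np.percentile(t[:,2],98)
    k=t[t[:,2]>zt-.004];print("head",m.sum(),"top",zt,np.median(k[:,2]),k.mean(0),"bottom",np.percentile(t[:,2],1))
    bu=P[(r<.011)&(np.abs(P[...,2]-.135)<.006)];print("bush top",np.percentile(bu[:,2],[50,90]) if len(bu) else 0)
    cv2.imwrite(f"pics/{n}4.png",a[:,:,::-1])
C=cal("wrist");a=cv2.imread("pics/wrist4.png");u,v=proj("wrist",[.613,-.042,.15],C).astype(int);v=min(max(v,60),360)
cv2.imwrite("pics/w4c.png",cv2.resize(a[v-60:v+60,u-80:u+80],None,fx=5,fy=5))
E
```

```text
t 14.08 eef [ 0.6158 -0.0418  0.2406] yawy 0.537 tilt [ 1.070e-02 -7.000e-04 -9.999e-01] w 0.0431 delta tool mm [ 1.3 -2.9 31.6] units [ 0.0064 -0.0144  0.158 ]
turn units 0.0
[-0.71496669 -0.22328659  0.1061773 ]
wrist 25 outer [ 0.6133 -0.0418] rms 0.0005 bore [ 0.61315653 -0.04162132] 8
beam top 0.12271176555341823 ((0.6140027642250061, -0.041582491248846054), (0.09007716178894043, 0.026043599471449852), 31.530170440673828)
plane [ 0.01172151 -0.01455328  0.12270387]
head 638 top 0.1907248528310945 0.18964585495870034 [ 0.61345576 -0.04136018  0.18953511] bottom 0.13087046784292608
bush top [0.13476927 0.1359761 ]
scene 28 outer [ 0.6157 -0.0426] rms 0.0008 bore None 5
beam top 0.12336322123479575 ((0.6157520413398743, -0.04240367189049721), (0.08901625871658325, 0.02502990886569023), 31.61621856689453)
plane [-0.0037497  -0.00343611  0.12339475]
head 96 top 0.19157815429800099 0.1902183911661111 [ 0.61491353 -0.04233679  0.19008367] bottom 0.1306929360073265
bush top [0.1348562  0.13683715]
```

View pics/w4c.png

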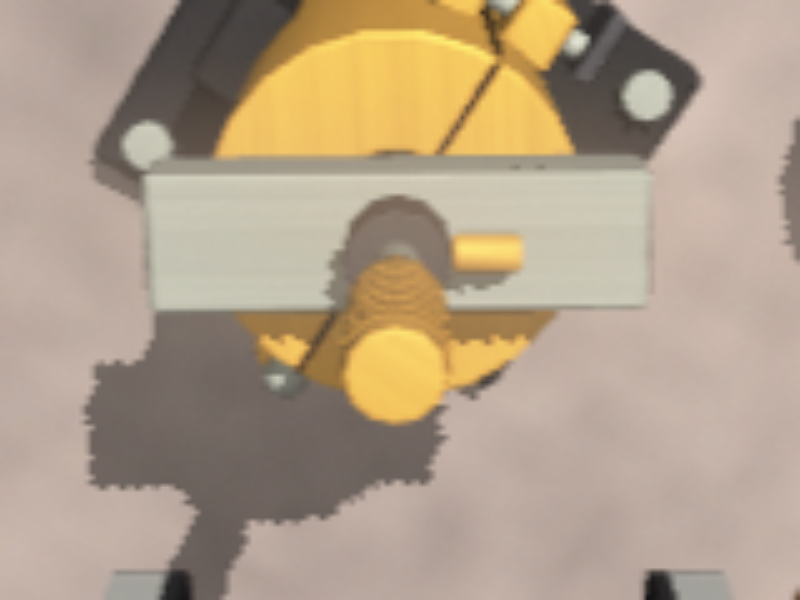

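The crop shows the gauge standing across the mould, with the head at (395,375), the rod upright and the beam flat on the rim. The head top is at z = 0.190, so the reading is 0.107+0.162-0.190 = 79 mm. The arm heights give the same figure. Next is the cutter.

apply_moves:
  steps:
    - [[0,0,0],[0,0,0.037],0.5]
    - [[0,0,0],[0,0,0.037],0.5]
    - [[0,0,0],[0,0,0.037],0.5]
    - [[0.1,-0.02,0],[0,0,0],0.5]
    - [[0.17,-0.04,0],[0,0,0],0.5]
    - [[0.17,-0.04,0],[0,0,0],0.5]
    - [[0.17,-0.04,0],[0,0,0],0.5]
    - [[0.17,-0.04,0],[0,0,0],0.5]

```text
clock: 14.85
eef_pos: [0.5466, 0.1058, 0.2322]
tool_rot: [0.638, 0.77, -0.001, -0.001]
ft_force: [0.3, 1.0, -0.4]
grip_width: 0.0427
grasp_force: 0.0
```

apply_moves:
  steps:
    - [[0.17,-0.04,0],[0,0,0],0.5]
    - [[0.17,-0.04,0],[0,0,0],0.5]
    - [[0.17,-0.04,0],[0,0,0],0.5]
    - [[0.1,-0.01,0],[0,0,0],0.5]
    - [[0,0,0],[0,0,0],0.5]
    - [[0,0,0],[0,0,0],0.5]
    - [[0,0,0],[0,0,0],0.5]
    - [[0,0,0],[0,0,0],0.5]

```text
clock: 15.52
eef_pos: [0.5002, 0.2187, 0.2334]
tool_rot: [0.638, 0.77, -0.001, -0.0]
ft_force: [0.3, -0.4, -0.1]
grip_width: 0.0426
grasp_force: 0.0
```

```bash
python3 - <<'E'
from h import *
plan([.4855,.279,.2],.19)
C=cal("wrist");a,d=camera("wrist");P=cloud("wrist",d,C);h=cv2.cvtColor(a,cv2.COLOR_RGB2HSV);np.savez("w5.npz",a=a,d=d,R=C[3],t=C[4])
red=(cv2.inRange(h,(0,130,60),(8,255,255))>0)|(cv2.inRange(h,(172,130,60),(180,255,255))>0)
k=P[red&(np.abs(P[...,2]-.098)<.006)];print("knob top",len(k),np.median(k[:,2]),cv2.minEnclosingCircle(k[:,:2].astype(np.float32)))
l=P[red&(P[...,2]>.03)&(P[...,2]<.065)];print("red line",len(l),l.mean(0),cv2.minAreaRect(l[:,:2].astype(np.float32)),np.percentile(l[:,2],[5,50,95]))
cv2.imwrite("pics/w5.png",a[:,:,::-1])
E
```

```text
t 15.52 eef [0.5002 0.2187 0.2334] yawy 0.1867 tilt [-1.2e-03 -9.0e-04 -1.0e+00] w 0.0426 delta tool mm [62.  -3.2 33.3] units [ 0.3102 -0.016   0.1667]
turn units -0.001
knob top 283 0.09822427367408695 ((0.4881459176540375, 0.280985563993454), 0.008426963351666927)
red line 125 [0.50273337 0.26802472 0.05874158] ((0.5035804510116577, 0.2676563560962677), (0.025331515818834305, 0.055148590356111526), 81.60257720947266) [0.05744401 0.05921198 0.0604497 ]
```

View pics/w5.png

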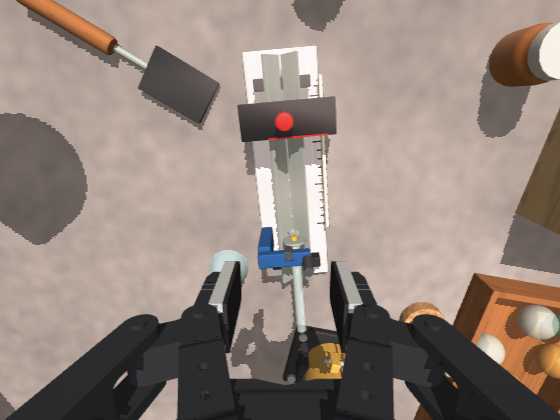

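The wrist view shows the stop with its red knob at (284,121) and pointer line near row 137. The tick scale runs from (320,75) to (326,228), and the blue arm over the wheel is at (290,255). I'll get the axis and zero from the base outline and the ticks.

```bash
cat > cut.py <<'E'
from h import *
from scipy.signal import find_peaks
W=np.load("w5.npz");a,d=W["a"],W["d"];C=list(cal("wrist"));C[3],C[4]=W["R"],W["t"]
P=cloud("wrist",d,C);h=cv2.cvtColor(a,cv2.COLOR_RGB2HSV)
z=P[...,2];roi=np.zeros(z.shape,bool);roi[40:285,240:332]=1
m=roi&(z>.006)&(z<.05)&(h[...,1]<60)&(h[...,2]>90)
print("heights",np.histogram(z[m],np.arange(.004,.052,.004)))
ys,xs=np.nonzero(m);r=cv2.minAreaRect(P[m][:,:2].astype(np.float32));print("base",r)
x=None
bx=cv2.boxPoints(r);e=[bx[1]-bx[0],bx[2]-bx[1]];x=max(e,key=np.linalg.norm);x=x/np.linalg.norm(x);x=x*np.sign(x[1])
print("axis",x,"yaw",np.arctan2(x[1],x[0]))
q=P[m][:,:2]@x;print("ends along axis",np.percentile(q,[.1,99.9]),"zero by far end",np.percentile(q,99.9)-.2,"by near end",np.percentile(q,.1)+.07)
n=np.array([x[1],-x[0]])
kn=np.array([.4881,.2810]);print("knob along",kn@x,"across",kn@n,"base across",(np.array(r[0])@n))
E
python3 cut.py
python3 - <<'E'
from cut import *
s=roi.copy();s[:,:312]=0
sc=s&(z>.02)&(h[...,1]<80)&(h[...,2]>120)&(np.arange(560)[None]>315)
print("scale z",np.percentile(z[sc],[10,50,90]),"across",np.percentile(P[sc][:,:2]@n,[5,50,95]))
E
```

```text
heights (array([  21, 3986, 1746,   78,   61,  371, 1076, 1097, 1161, 1762,  535]), array([0.004, 0.008, 0.012, 0.016, 0.02 , 0.024, 0.028, 0.032, 0.036,
       0.04 , 0.044, 0.048]))
base ((0.4957720935344696, 0.2150200456380844), (0.11326533555984497, 0.2762536406517029), 12.451050758361816)
axis [-0.21560544  0.9764806 ] yaw 1.7881081
ends along axis [-0.03027799  0.24062557] zero by far end 0.04062556820899735 by near end 0.03972200580276152
knob along 0.16915403533577922 across 0.5372053104400635 base across 0.5304713240192536
heights (array([  21, 3986, 1746,   78,   61,  371, 1076, 1097, 1161, 1762,  535]), array([0.004, 0.008, 0.012, 0.016, 0.02 , 0.024, 0.028, 0.032, 0.036,
       0.04 , 0.044, 0.048]))
base ((0.4957720935344696, 0.2150200456380844), (0.11326533555984497, 0.2762536406517029), 12.451050758361816)
axis [-0.21560544  0.9764806 ] yaw 1.7881081
ends along axis [-0.03027799  0.24062557] zero by far end 0.04062556820899735 by near end 0.03972200580276152
knob along 0.16915403533577922 across 0.5372053104400635 base across 0.5304713240192536
scale z [0.0242835  0.02646804 0.02791419] across [0.57431495 0.58030395 0.58438142]
```

```bash
python3 - <<'E' | tail -30
from cut import *
m2=roi&(z>.008)&(z<.0165)&(h[...,1]<40)&(h[...,2]>150)
m2=cv2.morphologyEx(m2.astype(np.uint8),cv2.MORPH_OPEN,np.ones((3,3)))>0
r=cv2.minAreaRect(P[m2][:,:2].astype(np.float32));print("base2",r)
g=cv2.cvtColor(a,cv2.COLOR_RGB2GRAY).astype(np.float32)
bx=cv2.boxPoints(r);e=[bx[1]-bx[0],bx[2]-bx[1]];x=max(e,key=np.linalg.norm);x=x/np.linalg.norm(x);x=x*np.sign(x[1]);n=np.array([x[1],-x[0]])
q=P[m2][:,:2]@x;print("axis",x,"zero far/near",np.percentile(q,99.9)-.2,np.percentile(q,.1)+.07)
al=np.arange(.02,.26,.001);ac=np.arange(.560,.592,.0005)
U=np.array([[proj("wrist",[*(A*x+B*n),.027],C) for A in al] for B in ac]).astype(np.float32)
S=cv2.remap(a,U[...,0],U[...,1],cv2.INTER_LINEAR);cv2.imwrite("pics/strip.png",cv2.resize(S[:,:,::-1],None,fx=3.3,fy=5))
E
```

```text
heights (array([  21, 3986, 1746,   78,   61,  371, 1076, 1097, 1161, 1762,  535]), array([0.004, 0.008, 0.012, 0.016, 0.02 , 0.024, 0.028, 0.032, 0.036,
       0.04 , 0.044, 0.048]))
base ((0.4957720935344696, 0.2150200456380844), (0.11326533555984497, 0.2762536406517029), 12.451050758361816)
axis [-0.21560544  0.9764806 ] yaw 1.7881081
ends along axis [-0.03027799  0.24062557] zero by far end 0.04062556820899735 by near end 0.03972200580276152
knob along 0.16915403533577922 across 0.5372053104400635 base across 0.5304713240192536
base2 ((0.4916168451309204, 0.2161554992198944), (0.11120422184467316, 0.26935482025146484), 14.792557716369629)
axis [-0.25532016  0.96685654] zero far/near 0.01772175544386001 0.01929513741147402
```

View pics/strip.png

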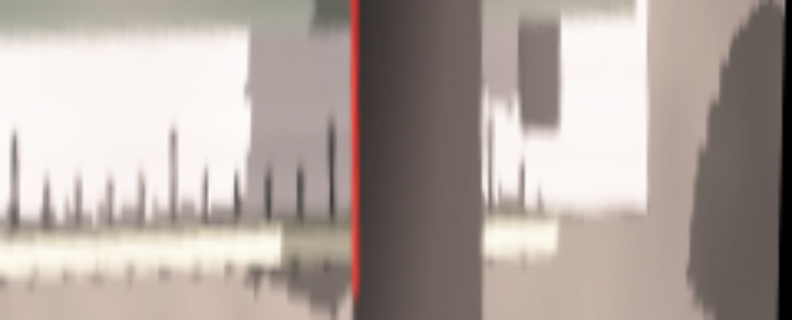

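The rectified strip shows long ticks at px 14, 173 and 331, which are 0, 50 and 100 mm, and the red pointer at px 356. The tick plane is at z≈0.012. Correcting for height, the stop is now at about 111 mm. The base's ends and the 0 tick agree on zero at along = 0.0185 on the axis (-0.255, 0.967).

apply_moves:
  steps:
    - [[0,0,0],[0,0,-0.023],0.5]
    - [[0.08,0.006,0.05],[0,0,0],0.5]
    - [[0.1,0.006,0.12],[0,0,0],0.5]
    - [[0.09,0.006,0.15],[0,0,0],0.5]
    - [[0.047,0.003,0.15],[0,0,0],0.5]
    - [[0,0,0.13],[0,0,0],0.5]
    - [[0,0,0.067],[0,0,0],0.5]
    - [[0,0,0],[0,0,0],0.5]

```text
clock: 16.23
eef_pos: [0.4855, 0.2798, 0.0965]
tool_rot: [0.61, 0.793, -0.004, -0.002]
ft_force: [-1.2, 0.2, -0.3]
grip_width: 0.0422
grasp_force: 0.0
```

```bash
cat > kn.py <<'E'
from h import *
ax=np.array([-.2553,.9669])
def look():
    C=cal("wrist");a,d=camera("wrist");P=cloud("wrist",d,C);h=cv2.cvtColor(a,cv2.COLOR_RGB2HSV)
    o=bot.get_obs();R=Ro.from_quat(o["tool_rot"]).as_matrix()
    red=(cv2.inRange(h,(0,130,60),(8,255,255))>0)|(cv2.inRange(h,(172,130,60),(180,255,255))>0)
    k=P[red&(np.abs(P[...,2]-.098)<.006)];c,r=cv2.minEnclosingCircle(k[:,:2].astype(np.float32))
    print("knob",len(k),np.median(k[:,2]).round(4),np.round(c,4),round(r,4),"tool mm",(R.T@(np.array([*c,.079])-o["eef_pos"])*1000).round(1),"stop by knob",(np.array(c)@ax-.018-.0185).round(4))
    l=P[red&(P[...,2]>.008)&(P[...,2]<.066)]
    if len(l):print("line",len(l),"along",np.percentile(l[:,:2]@ax-.0185,[5,50,95]).round(4),"z",np.percentile(l[:,2],[5,50,95]).round(3))
    return a,d,C,P
E
python3 - <<'E'
from kn import *
plan([.4881,.2810,.04],.258);look()
E
```

```text
t 16.23 eef [0.4855 0.2798 0.0965] yawy 0.2591 tilt [-0.0071 -0.0043 -1.    ] w 0.0422 delta tool mm [ 0.7  3.3 56.4] units [0.0033 0.0164 0.2821]
turn units 0.0003
knob 711 0.0983 [0.4876 0.2818] 0.0084 tool mm [ 1.1  1.1 19.8] stop by knob 0.1115
line 278 along [0.1004 0.1124 0.1366] z [0.039 0.059 0.065]
```

apply_moves:
  steps:
    - [[0.004,0.004,0.05],[0,0,0],0.5]
    - [[0,0,0.06],[0,0,0],0.5]
    - [[0,0,0.07],[0,0,0],0.5]
    - [[0,0,0.07],[0,0,0],0.5]
    - [[0,0,0.04],[0,0,0],0.5]
    - [[0,0,0.01],[0,0,0],0.5]
    - [[0,0,0],[0,0,0],0.5]
    - [[0,0,0],[0,0,0],0.5]

```text
clock: 16.95
eef_pos: [0.4893, 0.2835, 0.0417]
tool_rot: [0.609, 0.793, 0.001, 0.0]
ft_force: [-0.1, -1.0, 0.8]
grip_width: 0.0428
grasp_force: 0.0
```

apply_moves:
  steps:
    - [[0,0,0],[0,0,0],0.1]
    - [[0,0,0],[0,0,0],0.1]
    - [[0,0,0],[0,0,0],0.1]
    - [[0,0,0],[0,0,0],0.1]
    - [[0,0,0],[0,0,0],0.1]
    - [[0,0,0],[0,0,0],0.1]
    - [[0,0,0],[0,0,0],0.1]
    - [[0,0,0],[0,0,0],0.1]

```text
clock: 17.62
eef_pos: [0.4866, 0.2829, 0.0417]
tool_rot: [0.609, 0.793, -0.001, -0.001]
ft_force: [-5.4, -2.1, 6.7]
grip_width: 0.0143
grasp_force: 58.4
```

```bash
python3 - <<'E'
from kn import *
o=bot.get_obs();p=o["eef_pos"];plan(p+np.r_[-.0325*ax,0],.258);print(o["ft_force"],o["grasp_force"]);look()
E
```

```text
t 17.62 eef [0.4866 0.2829 0.0417] yawy 0.261 tilt [-2.8e-03 -2.0e-04 -1.0e+00] w 0.0143 delta tool mm [-32.5  -0.1  -0. ] units [-1.625e-01 -5.000e-04 -1.000e-04]
turn units 0.0009
[-5.40027056 -2.11664738  6.68765472] 58.442065715789795
knob 1387 0.0982 [0.4862 0.2814] 0.0095 tool mm [ -1.3  -0.8 -37.3] stop by knob 0.1115
line 252 along [0.1113 0.1342 0.137 ] z [0.058 0.061 0.065]
```

apply_moves:
  steps:
    - [[-0.015,0,0],[0,0,0],0.1]
    - [[-0.025,0,0],[0,0,0],0.1]
    - [[-0.03,0,0],[0,0,0],0.1]
    - [[-0.03,0,0],[0,0,0],0.1]
    - [[-0.03,0,0],[0,0,0],0.1]
    - [[-0.02,0,0],[0,0,0],0.1]
    - [[-0.012,0,0],[0,0,0],0.1]
    - [[0,0,0],[0,0,0],0.1]

```text
clock: 18.33
eef_pos: [0.4952, 0.2519, 0.0417]
tool_rot: [0.609, 0.793, -0.0, -0.001]
ft_force: [-5.1, -0.9, 6.1]
grip_width: 0.0148
grasp_force: 58.4
```

apply_moves:
  steps:
    - [[0,0,0],[0,0,0],0.5]
    - [[0,0,0],[0,0,0],0.5]
    - [[0,0,0],[0,0,0],0.5]
    - [[0,0,0],[0,0,0],0.5]
    - [[0,0,0],[0,0,0],0.5]
    - [[0,0,0],[0,0,0],0.5]
    - [[0,0,-0.05],[0,0,0],0.5]
    - [[0,0,-0.15],[0,0,0],0.5]

```text
clock: 19.0
eef_pos: [0.4933, 0.2501, 0.0771]
tool_rot: [0.609, 0.793, -0.004, -0.002]
ft_force: [0.0, -0.1, -0.5]
grip_width: 0.0428
grasp_force: 0.0
```

apply_moves:
  steps:
    - [[-0.05,0,-0.15],[0,0,0],0.5]
    - [[-0.1,0,-0.15],[0,0,0],0.5]
    - [[-0.1,0,-0.15],[0,0,0],0.5]
    - [[-0.1,0,-0.15],[0,0,0],0.5]
    - [[-0.08,0,-0.1],[0,0,0],0.5]
    - [[0,0,0],[0,0,0],0.5]
    - [[0,0,0],[0,0,0],0.5]
    - [[0,0,0],[0,0,0],0.5]

```text
clock: 19.67
eef_pos: [0.5184, 0.1688, 0.2204]
tool_rot: [0.609, 0.793, -0.0, -0.0]
ft_force: [0.0, 0.4, -0.3]
grip_width: 0.0426
grasp_force: 0.0
```

```bash
python3 - <<'E'
from kn import *
from scipy.signal import find_peaks
o=bot.get_obs();plan(o["eef_pos"],.258);a,d,C,P=look()
cam=-C[3].T@C[4];n=np.array([ax[1],-ax[0]]);print("cam along",cam[:2]@ax-.0185,"z",cam[2])
# rectified tick strip at z=.012, coordinates along (mm) from presumed zero
al=np.arange(-.01,.16,.0005);ac=np.arange(.0,.06,.0005)
c0=np.array([.4876,.2818])@n
U=np.array([[proj("wrist",[*((A+.0185)*ax+(c0+B)*n),.012],C) for A in al] for B in ac]).astype(np.float32)
S=cv2.remap(a,U[...,0],U[...,1],cv2.INTER_LINEAR);g=cv2.cvtColor(S,cv2.COLOR_RGB2GRAY).astype(float)
hs=cv2.cvtColor(S,cv2.COLOR_RGB2HSV);R=((hs[...,0]<8)|(hs[...,0]>172))&(hs[...,1]>130)
for i in range(20,110,4):
    dk=-(g[i]-cv2.blur(g[i][None],(15,1))[0]);pk=find_peaks(dk,prominence=12)[0]
    print((ac[i]*1000).round(0),"ticks",(al[pk]*1000).round(1).tolist(),"red",(al[R[i]]*1000).round(1).tolist()[:4])
E
```

```text
t 19.67 eef [0.5184 0.1688 0.2204] yawy 0.2604 tilt [-7.e-04  1.e-04 -1.e+00] w 0.0426 delta tool mm [0. 0. 0.] units [0. 0. 0.]
turn units 0.0007
knob 284 0.0985 [0.4965 0.2499] 0.0075 tool mm [ 83.7   0.4 140.6] stop by knob 0.0784
line 109 along [0.0789 0.0791 0.08  ] z [0.058 0.059 0.06 ]
cam along 0.09298335663033315 z 0.3844623079910091
10.0 ticks [60.0, 79.0, 116.5] red [76.5, 77.0, 77.5, 78.0]
12.0 ticks [61.0, 79.0, 116.5] red [76.5, 77.0, 77.5, 78.0]
14.0 ticks [62.5, 79.0, 116.5] red [76.5, 77.0, 77.5, 78.0]
16.0 ticks [63.0, 79.0, 116.5] red [76.5, 77.0, 77.5, 78.0]
18.0 ticks [63.5, 79.0, 117.0] red [76.5, 77.0, 77.5, 78.0]
20.0 ticks [41.5, 64.5, 79.0, 116.5, 124.0, 144.0, 146.5] red [77.0, 77.5, 78.0]
22.0 ticks [42.5, 79.0, 116.5, 122.5, 146.5] red [77.0, 77.5, 78.0]
24.0 ticks [43.0, 79.0, 116.5, 126.0, 146.0] red [77.0, 77.5, 78.0]
26.0 ticks [42.5, 79.0, 117.0, 135.5, 145.0, 148.5] red [77.0, 77.5, 78.0]
28.0 ticks [41.5, 79.0, 117.0, 149.5, 154.5] red [77.0, 77.5, 78.0, 78.5]
30.0 ticks [41.5, 49.5, 67.5, 79.0, 117.0, 123.0, 149.5] red [77.0, 77.5, 78.0, 78.5]
32.
[... 520 characters left out ...]
 65.0, 70.0, 79.0, 117.0, 120.0, 124.5, 130.0, 135.0, 140.0, 149.5, 154.5] red [77.0, 77.5, 78.0, 78.5]
40.0 ticks [-6.5, 0.0, 9.5, 20.0, 24.5, 30.0, 40.5, 50.0, 60.0, 69.5, 79.5, 117.0, 130.0, 138.5, 148.5] red [77.0, 77.5, 78.0, 78.5]
42.0 ticks [-5.5, 6.5, 19.0, 51.5, 53.5, 79.0, 117.0] red [77.0, 77.5, 78.0, 78.5]
44.0 ticks [-4.5, 49.0, 54.0, 69.5, 79.5, 117.0, 121.0, 131.5, 141.5, 151.5] red [77.0, 77.5, 78.0, 78.5]
46.0 ticks [-4.5, 7.0, 17.5, 28.0, 38.0, 40.5, 45.0, 79.5, 117.0] red [77.0, 77.5, 78.0, 78.5]
48.0 ticks [49.5, 55.0, 62.5, 66.5, 74.5, 79.5, 117.0] red [77.5, 78.0]
50.0 ticks [66.5, 71.5, 78.0, 117.0] red []
52.0 ticks [78.0, 117.0] red []
54.0 ticks [78.0, 117.0] red []
```

The ticks fall exactly on 0, 10, 20 and so on, so the zero is right, and the stop now stands at about 79 mm. I'll do one last check on the gauge and the glass, then hand in.

```bash
python3 - <<'E'
from rim import *
n="scene";C=cal(n);a,d=camera(n);fit(n,a,d,C);P=cloud(n,d,C);h=cv2.cvtColor(a,cv2.COLOR_RGB2HSV)
c=np.array([.615,-.042]);r=np.hypot(*(P[...,:2]-c).transpose(2,0,1))
q=P[(np.abs(P[...,2]-.123)<.004)&(r<.06)&(h[...,1]<80)];print("beam",np.median(q[:,2]),cv2.minAreaRect(q[:,:2].astype(np.float32)))
t=P[(cv2.inRange(h,(12,100,80),(32,255,255))>0)&(r<.016)&(P[...,2]>.13)];print("head top",np.percentile(t[:,2],98))
o=np.load("scene0.npz")["a"].astype(int)
for nm,(u,v) in dict(bauble_a=(186,275),bauble_b=(299,333),bell_a=(365,250),bell_b=(271,201)).items():
    print(nm,np.abs(a[v-18:v+18,u-18:u+18].astype(int)-o[v-18:v+18,u-18:u+18]).mean().round(1))
print(bot.get_obs()["clock"],bot.job_done())
E
```

```text
scene 28 outer [ 0.6157 -0.0428] rms 0.001 bore None 5
beam 0.12328253880229409 ((0.6150736808776855, -0.042918771505355835), (0.0902634784579277, 0.02497735805809498), 31.427581787109375)
head top 0.1914759469014033
bauble_a 6.9
bauble_b 6.0
bell_a 6.4
bell_b 6.3
the job is handed in; nothing more can be done
19.7667 None
```

The mould measures about 79 mm deep and the cutter's stop is set to 79 mm. The gauge stands released in the mould with its rod on the bottom, the glass looks undisturbed, and the job was handed in at 19.8 s (no verdict came back).

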